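Build the sieve tower on the shaker

ROBOT

A 7-joint arm with a two-finger parallel gripper is mounted at the origin on a cart in front of the work surface, level with it; the furniture and walls round the work are solid. World frame = base frame: x ahead of the robot, y to its left, z up, the work surface at z = 0. Lengths are in mm, angles in rad, forces in N, time in s.
With the tool pointing down it reaches from about 425 to 875 mm from the base axis. Payload 9.9 kg.
Tool frame: the origin (TCP) lies on the mounting face of the last link; the fingertips stand 173 mm ahead of it and the grasp point (between the pads) lies 155 mm ahead of it; z points along the fingers, y is the line along which they close (so a half turn about z gives the same grasp; the last joint's range is limited). The gripper opens to 85 mm and grips with 20 to 120 N. Pads are 22 mm wide; open, the fingers measure 114 mm over their backs; the gripper's body (76 mm by 85 mm) begins 54 mm behind the grasp point. The pads swing forward as they close: fully open they stand 13 mm farther back than shut.
Start: joints at [1.125, 0.576, 0.025, 1.437, -0.015, 1.129, -0.057], TCP at [238.927, -631.307, 404.689] pointing down, gripper open.
Joint ranges: [-2.76, 2.76], [-0.34, 2.15], [-1.52, 1.57], [0.19, 2.46], [-1.09, 4.23], [0.17, 1.99], [-2.82, 2.82]. Speed limits (rad/s): [2.22, 2.22, 3.01, 3.01, 3.14, 3.14, 3.14].

INTERFACE

Orientations are given as a unit quaternion [w, x, y, z].
In Python, from bench import env gives the robot as it stands.
- The arm moves only by the shell command python3 -m creep 'ROWS' [FORCE]. ROWS is JSON, a list of rows, each an object with "rotation": the turn, a rotation vector about the tool's x, y, z in degrees, a list of three; "slide": the shift along the tool's x, y, z in cm, a list of three; "jaw": the opening, from 0 (shut) to 1 (fully open). In form: [{"rotation": [ax, ay, az], "slide": [tx, ty, tz], "jaw": jaw}, ...]. A call has 1 to 5 rows; each row is the pose to reach, as a shift and turn from the pose commanded when the call began, along the tool's axes at that moment; what a row does not reach only later rows make up. A row lasts 1/12 s, in which the tool goes at most 41.7 mm and 7.16 degrees, less where a joint would pass 70% of its speed; a pose out of reach is approached as far as the arm can. A call with a gripper value outside its range is refused whole. The fingers move at their own pace and stop on an object; FORCE is the grip in N (left out, the last holds). Time passes only in rows, so rows that repeat a pose let the fingers close. It gives the time, the measured TCP pose, the force, the opening and the grip force at its end, in the units of the state.
- env.observe(): the state, without advancing time (a new reading comes with each control period).
- env.capture(name): name is "side" or "top" or "wrist"; returns a dict with "img" (420x560x3 uint8, blue, green, red), "fovy" (degrees; the focal length in pixels is half the picture's height over the tangent of half this angle, whatever the lens; pixels are square), "cx", "cy" (the principal point, pixels), "k1" (the pictures are not rectified: a ray, as slopes to the right and down, at radius r is drawn at 1 + k1 r^2 times it, then the intrinsics apply), "T" (4x4, takes a point from camera to world coordinates). Camera axes: x right, y down, z forward; pixel columns grow to the right and rows downward; lengths in mm; the calibration is good to about 2 mm. A picture is of the moment at which its call begins. There is no depth.
- env.job_done(): hands the job in; it is judged then, once.
The state is a dict: "time_s": time; "joint_pos": joint angles; "qd": joint speeds; "effort": joint torques, N m; "tool_pos": TCP position; "tcp_rot": TCP orientation; "ft_force": force on the tool from outside, world axes, zero at the start; "moment": the same for the moment, N m; "finger_gap": opening from 0.0 (shut) to 1.0 (fully open); "grasp_force": force on a finger pad.
Only numpy, scipy, OpenCV 4.12 (cv2) and the standard library are available. Lean on these libraries where they do the work, as an engineer would, in place of code of your own. Each camera call takes 0.05 s, during which the arm holds its last target. There are 200 camera calls.

TASK

Build the sieve tower on the little shaker, one part after another from the bottom up: the blue sieve (finest mesh) into the shaker's steel pan, then the yellow sieve, then the red one (coarsest), and the white lid on top. Each part must sit fully home and level in the one below and be let go; do not push about or knock over the bottle and the two vials.

Things in the scene. Friction and masses are not known exactly. Their poses are not given: they have to be found in the camera images.
- shaker: Small white round sieve shaker, cannot be moved (stands elsewhere at each start): base 100 mm across, 38 mm high, with a grey control box at its -x side reaching 61 mm from the axis; on its middle an upright open steel pan, 56 mm across, which carries the tower. Origin: centre of the underside, z up.
- pan_mouth (a point): Centre of the open mouth of the shaker's steel pan, at the height of its rim, 66 mm above the worktop; the mouth is 51 mm across inside and the rim 2.5 mm thick. A seated blue sieve has its origin 10 mm below this point. z up.
- sieve_blue: Loose sieve, blue plastic frame, 3 mm mesh (finest), 0.09 kg. Below, z 0-10 mm, a dark tapered spigot (38 mm across, widening to 47.6) that drops into the mouth beneath; above, z 10-34 mm, the round frame, 56 mm outside (grip here), 51 inside. Seated, its shoulder (z 10 mm) lies on the rim beneath, so sections add 24 mm. Starts upright. Origin: centre of the spigot's underside, z up its axis.
- sieve_yellow: Loose sieve, yellow plastic frame, 6 mm mesh, 0.09 kg. Below, z 0-10 mm, a dark tapered spigot (38 mm across, widening to 47.6) that drops into the mouth beneath; above, z 10-34 mm, the round frame, 56 mm outside (grip here), 51 inside. Seated, its shoulder (z 10 mm) lies on the rim beneath, so sections add 24 mm. Starts upright. Origin: centre of the spigot's underside, z up its axis.
- sieve_red: Loose sieve, red plastic frame, 10 mm mesh (coarsest), 0.09 kg. Below, z 0-10 mm, a dark tapered spigot (38 mm across, widening to 47.6) that drops into the mouth beneath; above, z 10-34 mm, the round frame, 56 mm outside (grip here), 51 inside. Seated, its shoulder (z 10 mm) lies on the rim beneath, so sections add 24 mm. Starts upright. Origin: centre of the spigot's underside, z up its axis.
- lid: Loose white round lid with a black knob, 0.06 kg. Below, z 0-10 mm, the same tapered spigot as the sieves, in grey; then a white disc 56 mm across, z 10-16 mm; then an upright black knob 22 mm across, z 16-40 mm, straight from 22 mm up (grip here). Seated, its origin is 24 mm above the red sieve's. Starts upright. Origin: centre of the spigot's underside, z up along the axis.
- amber_bottle: Brown reagent bottle with a black cap, 48 mm across, 105 mm high, upright. Bystander, loose: not to be moved. Origin: centre of its underside, z up.
- vial_a: Small glass vial with a white cap, 27 mm across, 64 mm high, upright. Bystander, loose: not to be moved. Origin: centre of its underside, z up.
- vial_b: Small glass vial with a black cap, 25 mm across, 56 mm high, upright. Bystander, loose: not to be moved. Origin: centre of its underside, z up.
Things that resemble listed ones, but are neither listed nor needed, are in the scene too. What is shaped like the sieve_red but green or orange is not meant.

How it is judged (in metres and radians):
On the way, in this order (a step that is already met when the one before it is completed fails the run):
1. the blue sieve sits home in the shaker's pan (horizontal distance between sieve_blue and pan_mouth below 0.005 m and z of sieve_blue in the frame of pan_mouth between -0.013 and -0.007 m and angle between sieve_blue's own z axis and vertical below 0.08 rad), for 0.2 s.
2. the yellow sieve sits home on the blue one (horizontal distance between sieve_yellow and sieve_blue below 0.005 m and z of sieve_yellow in the frame of sieve_blue between 0.021 and 0.027 m and angle between sieve_yellow's own z axis and vertical below 0.08 rad), for 0.2 s.
3. the red sieve sits home on the yellow one (horizontal distance between sieve_red and sieve_yellow below 0.005 m and z of sieve_red in the frame of sieve_yellow between 0.021 and 0.027 m and angle between sieve_red's own z axis and vertical below 0.08 rad), for 0.2 s.
4. the lid sits home on the red sieve (horizontal distance between lid and sieve_red below 0.005 m and z of lid in the frame of sieve_red between 0.021 and 0.027 m and angle between lid's own z axis and vertical below 0.08 rad), for 0.2 s.
At the end, for the whole second after the job is handed in: The tower stands on the shaker, from the bottom: blue sieve in the pan, yellow, red, lid; each part's axis within 5 mm of that of the part below, its height within 3 mm of fully seated, tilted less than 0.08 rad, and all at rest (below 0.02 m/s) (all of step 1 and all of step 2 and all of step 3 and all of step 4 and linear speed of each of sieve_blue, sieve_yellow, sieve_red, lid below 0.02 m/s); the robot touches nothing.
It fails at once if the brown bottle is pushed more than 25 mm or tipped over 0.4 rad (distance of amber_bottle from where it was at the start of the episode above 0.025 m or angle between amber_bottle's own z axis and vertical above 0.4 rad).
It fails at once if the white-capped vial is pushed more than 25 mm or tipped over 0.4 rad (distance of vial_a from where it was at the start of the episode above 0.025 m or angle between vial_a's own z axis and vertical above 0.4 rad).
It fails at once if the black-capped vial is pushed more than 25 mm or tipped over 0.4 rad (distance of vial_b from where it was at the start of the episode above 0.025 m or angle between vial_b's own z axis and vertical above 0.4 rad).
It also fails if it takes over 115 s, if anything falls off the work surface, if the arm or the gripper's body presses on something with over 40 N, if the wrist force passes 120 N, or if a joint passes its speed limit or range.

## Working session

There is one attempt and no reset: what is moved stays moved. The work goes in short steps, Python scripts to look and compute and a shell command to move; the robot and the scene stay as the last step left them, time stands still between calls to the robot, and variables do not carry over. Pictures are saved under pics/ and viewed, at most 14 in all, crops included, and the job is handed in when it is done.

```bash
ls; mkdir -p pics; python3 - <<'E'
from bench import env
import cv2,numpy as np
s=env.observe();print({k:np.round(v,3).tolist() for k,v in s.items()})
for n in("side","top"):
    c=env.capture(n);cv2.imwrite(f"pics/{n}0.png",c["img"]);print(n,c["fovy"],c["cx"],c["cy"],c["k1"],np.round(c["T"],3).tolist())
E
```

```text
pics
{'time_s': 0.0, 'joint_pos': [1.125, 0.577, 0.025, 1.438, -0.015, 1.129, -0.057], 'qd': [-0.001, -0.001, 0.001, 0.0, -0.001, -0.002, 0.001], 'effort': [0.0, -76.574, 2.25, -28.596, 0.015, 0.013, -0.0], 'tool_pos': [238.909, -631.131, 403.854], 'tcp_rot': [-0.001, 0.984, 0.18, -0.0], 'ft_force': [0.327, -0.057, 0.09], 'moment': [0.003, -0.024, 0.014], 'grasp_force': 0.0, 'finger_gap': 1.0}
side 53.9340702986952 278.41887853963493 211.13120042261565 -0.004885714742485131 [[-0.866, -0.298, 0.401, 215.206], [-0.499, 0.491, -0.714, 379.627], [0.016, -0.819, -0.574, 564.801], [0.0, 0.0, 0.0, 1.0]]
top 43.51128780313667 273.28197044750976 207.60558467585273 -0.09260772711625141 [[-0.03, -0.979, 0.201, 375.636], [-1.0, 0.029, -0.006, -213.822], [0.001, -0.201, -0.98, 1051.131], [0.0, 0.0, 0.0, 1.0]]
```

View pics/side0.png

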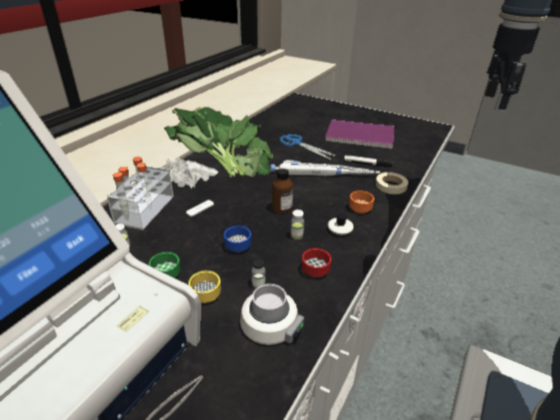

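View pics/top0.png

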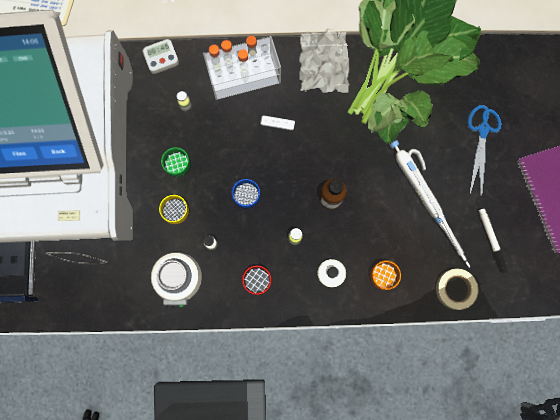

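Candidates in the top picture:
- **Blue sieve:** (246,193), the only one.
- **Yellow sieve:** (174,208).
- **Red sieve:** (257,280). The orange (386,275) and green (176,161) sieves are decoys.
- **Lid:** white with a black knob at (331,273). The tape roll (458,288) is not it.
- **Shaker:** (175,277).
- **Bottle:** (334,192).
- **Vials:** vial_a (296,236) and vial_b (210,242). The vial at (183,99) is not listed.

```bash
cat > h.py <<'E'
import cv2,numpy as np
from bench import env
def rays(c,px):
    f=210/np.tan(np.radians(c["fovy"]/2));K=np.array([[f,0,c["cx"]],[0,f,c["cy"]],[0,0,1]])
    n=cv2.undistortPoints(np.float64(px).reshape(-1,1,2),K,np.array([c["k1"],0,0,0,0.]))[:,0]
    T=np.array(c["T"]);return T[:3,3],np.c_[n,np.ones(len(n))]@T[:3,:3].T
def onz(c,px,z):
    o,d=rays(c,px);return (o+d*((z-o[2])/d[:,2])[:,None])[:,:2]
def circ(P):
    A=np.c_[2*P,np.ones(len(P))];s=np.linalg.lstsq(A,(P**2).sum(1),rcond=None)[0]
    return s[:2],np.sqrt(s[2]+s[0]**2+s[1]**2)
HUE={"blue":(105,128,110,50),"yellow":(22,34,110,80),"red":(172,6,130,60),"green":(50,85,100,50),"orange":(7,17,150,80)}
def mask(img,col):
    h,s,v=cv2.split(cv2.cvtColor(img,cv2.COLOR_BGR2HSV));a,b,sm,vm=HUE[col]
    m=((h>=a)&(h<=b)) if a<b else ((h>=a)|(h<=b))
    return (m&(s>sm)&(v>vm)).astype(np.uint8)
def hull(m,seed,R):
    w=np.zeros_like(m);cv2.circle(w,tuple(int(x) for x in seed),R,1,-1);ys,xs=np.nonzero(m*w)
    return cv2.convexHull(np.c_[xs,ys].astype(np.int32))[:,0].astype(float)
def rim(c,H,z):
    """outer top rim: use the silhouette half away from the camera"""
    P=onz(c,H,z);o=np.array(c["T"])[:2,3];ctr=P.mean(0);d=ctr-o;d/=np.linalg.norm(d)
    return circ(P[(P-ctr)@d>0]),circ(P)
E
python3 - <<'E'
from h import *
c=env.capture("top");s=env.capture("side")
for col,a,b in(("blue",(246,193),(238,239)),("yellow",(174,208),(205,287)),("red",(257,280),(316,263))):
    for cc,p,R in((c,a,18),(s,b,20)):
        H=hull(mask(cc["img"],col),p,R);f,al=rim(cc,H,34)
        print(col,np.round(f[0],1),round(f[1],1),"all",np.round(al[0],1),round(al[1],1))
print("rough lid z13,shaker pan z66,base z38,vial_a z64,vial_b z56,bottle z105")
for p,z in(((331,273),40),((174,273),66),((176,277),38),((296,236),64),((210,242),56),((337,187),105)):print(p,np.round(onz(c,[p],z),0))
I=c["img"];cv2.imwrite("pics/crop.png",cv2.resize(I[140:310,140:410],None,fx=2.9,fy=2.9,interpolation=cv2.INTER_CUBIC))
w=env.capture("wrist");cv2.imwrite("pics/w0.png",w["img"]);print(w["fovy"],np.round(w["T"],2).tolist())
E
```

```text
blue [ 617.5 -166. ] 28.4 all [ 615.5 -166.8] 29.6
blue [ 619.6 -167.2] 29.1 all [ 610.4 -156.4] 38.5
yellow [589.5 -21.9] 28.3 all [587.5 -23.1] 29.6
yellow [591.7 -22.9] 28.5 all [583.5 -13.7] 37.2
red [ 444.3 -183.5] 28.2 all [ 444.4 -183.7] 28.2
red [ 445.2 -184.7] 28.9 all [ 442.5 -173. ] 37.3
rough lid z13,shaker pan z66,base z38,vial_a z64,vial_b z56,bottle z105
(331, 273) [[ 452. -327.]]
(174, 273) [[458. -31.]]
(176, 277) [[453. -30.]]
(296, 236) [[ 522. -262.]]
(210, 242) [[517. -98.]]
(337, 187) [[ 605. -339.]]
71.18815185187049 [[0.35, -0.89, -0.28, 309.99], [-0.94, -0.34, -0.11, -603.58], [-0.0, 0.3, -0.95, 374.6], [0.0, 0.0, 0.0, 1.0]]
```

View pics/crop.png

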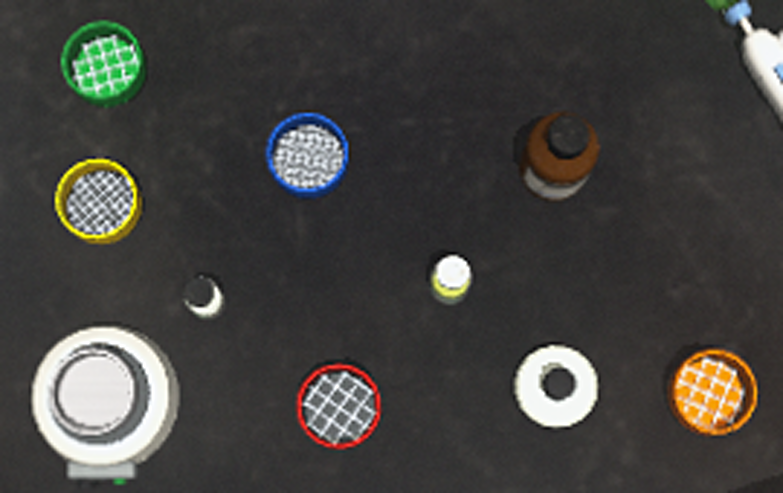

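Crop: the colours and the white lid with the knob are unambiguous, and both views agree within about 2 mm. Next I measure the pan and lid and work out the first move.

```bash
cat >> h.py <<'E'
from scipy.spatial.transform import Rotation as Ro
def go(x,y,z):
    s=env.observe();q=np.array(s["tcp_rot"]);R=Ro.from_quat(q[[1,2,3,0]]).as_matrix()
    d=R.T@(np.array([x,y,z])-s["tool_pos"])/10
    print("at",np.round(s["tool_pos"],1),"slide cm",np.round(d,2),"len",round(np.linalg.norm(d),1),"rows",round(np.linalg.norm(d)/4.17,1),"tilt/yaw",np.round(R[:,2],3),np.round(np.degrees(np.arctan2(R[1,0],R[0,0])),1))
E
python3 - <<'E'
from h import *
for n,seeds in(("top",((176,277,32,"base"),(331,273,18,"lid"))),("side",((270,312,36,"base"),(341,226,17,"lid")))):
    c=env.capture(n);h,s,v=cv2.split(cv2.cvtColor(c["img"],cv2.COLOR_BGR2HSV))
    m=((v>165)&(s<45)).astype(np.uint8)
    for x,y,R,t in seeds:
        H=hull(m,(x,y),R);z=38 if t=="base" else 16;f,al=rim(c,H,z);print(n,t,np.round(f[0],1),round(f[1],1),"all",np.round(al[0],1),round(al[1],1))
    if n=="top":
        k=((v<70)).astype(np.uint8);w=np.zeros_like(k);cv2.circle(w,(332,272),9,1,-1);ys,xs=np.nonzero(k*w);print("knob",xs.mean(),ys.mean(),onz(c,[(xs.mean(),ys.mean())],32))
        cv2.imwrite("pics/pan.png",cv2.resize(c["img"][245:310,140:212],None,fx=8,fy=8,interpolation=cv2.INTER_CUBIC))
go(618.5,-166.5,330)
E
```

```text
top base [454.9 -26.2] 45.4 all [451.8 -26.5] 47.4
top lid [ 454.  -331.1] 27.4 all [ 454.1 -331.3] 27.2
knob 332.1363636363636 271.90909090909093 [[ 454.63775264 -330.53404999]]
side base [462.1 -33.2] 42.6 all [451.4 -25.5] 50.9
side lid [ 454.5 -329.5] 27.2 all [ 454.1 -328.7] 27.7
at [ 238.9 -631.3  404.5] slide cm [ 51.95 -30.03   7.46] len 60.5 rows 14.5 tilt/yaw [-0.  0. -1.] 20.7
```

View pics/pan.png

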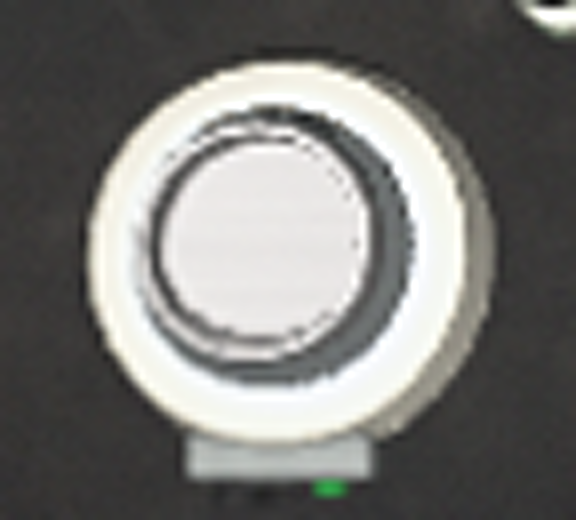

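```bash

python3 -m creep '[{"rotation":[0,0,0],"slide":[3.4,-2.0,0.5],"jaw":1},{"rotation":[0,0,0],"slide":[6.8,-4,1],"jaw":1},{"rotation":[0,0,0],"slide":[10.2,-6,1.5],"jaw":1},{"rotation":[0,0,0],"slide":[13.6,-8,2],"jaw":1},{"rotation":[0,0,0],"slide":[17.3,-10,2.5],"jaw":1}]' 40
python3 -m creep '[{"rotation":[0,0,0],"slide":[3.4,-2.0,0.5],"jaw":1},{"rotation":[0,0,0],"slide":[6.8,-4,1],"jaw":1},{"rotation":[0,0,0],"slide":[10.2,-6,1.5],"jaw":1},{"rotation":[0,0,0],"slide":[13.6,-8,2],"jaw":1},{"rotation":[0,0,0],"slide":[17.3,-10,2.5],"jaw":1}]' 40
python3 -c "from h import *;go(618.5,-166.5,330)"
```

```text
time_s: 0.77
tool_pos: [365.2, -475.7, 379.7]
tcp_rot: [0.0, 0.984, 0.179, -0.0]
ft_force: [0.8, -0.3, -0.1]
finger_gap: 0.999
grasp_force: 0.0
time_s: 1.18
tool_pos: [491.4, -321.4, 354.9]
tcp_rot: [0.0, 0.984, 0.18, 0.0]
ft_force: [-0.1, -0.4, 0.2]
finger_gap: 0.996
grasp_force: 0.0
at [ 491.4 -321.4  354.9] slide cm [ 17.36 -10.     2.48] len 20.2 rows 4.8 tilt/yaw [ 0. -0. -1.] 20.7
```

Tracks well.

```bash

python3 -m creep '[{"rotation":[0,0,0],"slide":[3.5,-2.0,0.5],"jaw":1},{"rotation":[0,0,0],"slide":[7,-4,1],"jaw":1},{"rotation":[0,0,0],"slide":[10.4,-6,1.5],"jaw":1},{"rotation":[0,0,0],"slide":[13.8,-8,2],"jaw":1},{"rotation":[0,0,0],"slide":[17.4,-10,2.5],"jaw":1}]'
python3 - <<'E'
from h import *
w=env.capture("wrist");cv2.imwrite("pics/w1.png",w["img"]);np.save("w1.npy",w,allow_pickle=True)
go(618.5,-166.5,176)
E
```

```text
time_s: 1.6
tool_pos: [619.0, -166.2, 329.8]
tcp_rot: [0.0, 0.984, 0.18, -0.0]
ft_force: [1.0, -0.7, -0.0]
finger_gap: 1.003
grasp_force: 0.0
at [ 624.1 -156.8  328.5] slide cm [-0.95  0.77 15.25] len 15.3 rows 3.7 tilt/yaw [ 0.003  0.006 -1.   ] 21.3
```

View pics/w1.png

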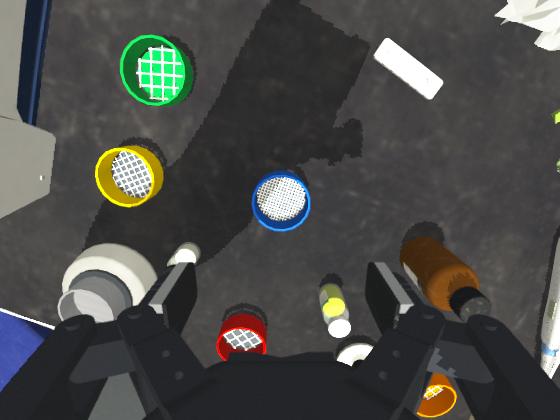

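Wrist view: blue (281,201), yellow (129,177), the shaker pan's rim near (95,300), and red partly hidden at (243,335). The arm was still settling, so I let it settle and re-measure.

```bash

python3 -m creep '[{"rotation":[0,0,0],"slide":[0,0,0],"jaw":1},{"rotation":[0,0,0],"slide":[0,0,0],"jaw":1},{"rotation":[0,0,0],"slide":[0,0,0],"jaw":1}]'
python3 - <<'E'
from h import *
w=env.capture("wrist");cv2.imwrite("pics/w2.png",w["img"])
for col,p in(("blue",(281,201)),("yellow",(129,177))):
    f,al=rim(w,hull(mask(w["img"],col),p,42),34);print(col,np.round(f[0],1),round(f[1],1),"all",np.round(al[0],1),round(al[1],1))
go(618.5,-166.5,176)
cv2.imwrite("pics/w2c.png",cv2.resize(w["img"][230:330,40:180],None,fx=5.5,fy=5.5,interpolation=cv2.INTER_CUBIC))
E
```

```text
time_s: 1.9
tool_pos: [617.6, -168.9, 329.9]
tcp_rot: [0.0, 0.984, 0.179, -0.0]
ft_force: [-0.9, -1.1, -0.3]
finger_gap: 1.001
grasp_force: 0.0
blue [ 617.4 -166.3] 28.1 all [ 619.2 -165.8] 29.2
yellow [589.1 -20.6] 28.3 all [592.3 -24.8] 31.3
at [ 617.4 -169.3  330.1] slide cm [ 0.21 -0.24 15.41] len 15.4 rows 3.7 tilt/yaw [-0.    -0.001 -1.   ] 20.6
```

View pics/w2c.png

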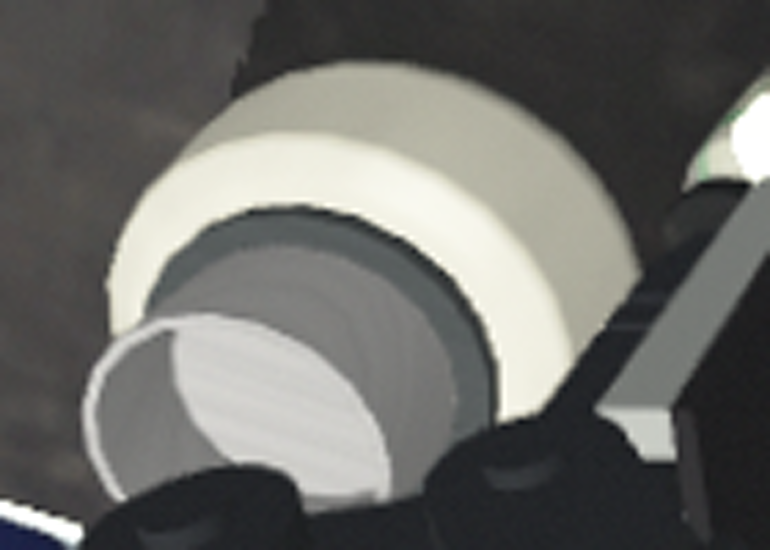

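```bash

python3 - <<'E'
from h import *
w=env.capture("wrist")
u=np.array([(83,410),(95,365),(120,335),(175,314),(225,314),(290,337),(340,378),(375,425),(390,465),(390,492)])
P=onz(w,(u+.5)/5.5-.5+[40,230],66);print(circ(P),np.round(np.linalg.norm(P-circ(P)[0],axis=1),1))
go(618,-166.3,177)
E
python3 -m creep '[{"rotation":[0,0,0],"slide":[0.2,-0.2,4],"jaw":1},{"rotation":[0,0,0],"slide":[0.2,-0.2,8],"jaw":1},{"rotation":[0,0,0],"slide":[0.2,-0.2,11],"jaw":1},{"rotation":[0,0,0],"slide":[0.2,-0.2,11],"jaw":1},{"rotation":[0,0,0],"slide":[0.2,-0.2,11],"jaw":1}]'
python3 -m creep '[{"rotation":[0,0,0],"slide":[0,0,0],"jaw":1},{"rotation":[0,0,0],"slide":[0,0,0],"jaw":1}]'
python3 -c "from h import *;go(618,-166.3,177)"
```

```text
(array([454.87966732, -24.31619358]), np.float64(27.714142312061128)) [27.6 27.6 27.9 27.8 28.  27.8 27.1 27.4 28.  28. ]
at [ 617.4 -169.5  330.2] slide cm [ 0.17 -0.29 15.32] len 15.3 rows 3.7 tilt/yaw [-0.    -0.001 -1.   ] 20.6
time_s: 2.42
tool_pos: [618.6, -166.2, 219.3]
tcp_rot: [-0.0, 0.984, 0.179, -0.001]
ft_force: [0.8, -0.2, 0.4]
finger_gap: 0.997
grasp_force: 0.0
time_s: 2.58
tool_pos: [620.1, -165.9, 222.4]
tcp_rot: [0.001, 0.984, 0.18, 0.002]
ft_force: [0.2, 0.2, 0.2]
finger_gap: 0.996
grasp_force: 0.0
at [ 620.1 -165.9  222.4] slide cm [-0.23 -0.04  4.54] len 4.5 rows 1.1 tilt/yaw [ 0.004 -0.001 -1.   ] 20.7
```

```bash

python3 -m creep '[{"rotation":[0,0,0],"slide":[-0.1,0,1.5],"jaw":1},{"rotation":[0,0,0],"slide":[-0.1,0,3],"jaw":1},{"rotation":[0,0,0],"slide":[-0.1,0,4.2],"jaw":1},{"rotation":[0,0,0],"slide":[-0.1,0,4.2],"jaw":1},{"rotation":[0,0,0],"slide":[-0.1,0,4.2],"jaw":1}]'
python3 -m creep '[{"rotation":[0,0,0],"slide":[0,0,0],"jaw":1},{"rotation":[0,0,0],"slide":[0,0,0],"jaw":1},{"rotation":[0,0,0],"slide":[0,0,0],"jaw":1},{"rotation":[0,0,0],"slide":[0,0,0],"jaw":1}]'
python3 -c "from h import *;go(618,-166.3,177)"
```

```text
time_s: 3.0
tool_pos: [618.6, -165.6, 178.4]
tcp_rot: [0.0, 0.984, 0.18, 0.0]
ft_force: [0.6, 0.4, -0.1]
finger_gap: 1.004
grasp_force: 0.0
time_s: 3.33
tool_pos: [618.6, -165.5, 178.5]
tcp_rot: [0.0, 0.984, 0.18, 0.0]
ft_force: [-0.1, -0.0, -0.4]
finger_gap: 1.0
grasp_force: 0.0
at [ 618.6 -165.5  178.5] slide cm [-0.08  0.05  0.15] len 0.2 rows 0.0 tilt/yaw [ 0.001 -0.    -1.   ] 20.7
```

```bash

python3 -m creep '[{"rotation":[0,0,0],"slide":[-0.1,0.05,0.1],"jaw":0.8},{"rotation":[0,0,0],"slide":[-0.1,0.05,0.1],"jaw":0.5},{"rotation":[0,0,0],"slide":[-0.1,0.05,0.1],"jaw":0.5},{"rotation":[0,0,0],"slide":[-0.1,0.05,0.1],"jaw":0.5},{"rotation":[0,0,0],"slide":[-0.1,0.05,0.1],"jaw":0.5}]' 40
python3 -m creep '[{"rotation":[0,0,0],"slide":[0,0,-3],"jaw":0.5},{"rotation":[0,0,0],"slide":[0,0,-6],"jaw":0.5},{"rotation":[0,0,0],"slide":[0,0,-9],"jaw":0.5},{"rotation":[0,0,0],"slide":[0,0,-12],"jaw":0.5},{"rotation":[0,0,0],"slide":[0,0,-12],"jaw":0.5}]' 40
python3 -c "from h import *;go(454.5,-26.5,300)"
```

```text
time_s: 3.75
tool_pos: [617.5, -166.5, 177.2]
tcp_rot: [0.0, 0.984, 0.18, -0.0]
ft_force: [-1.6, 0.4, 5.3]
finger_gap: 0.65
grasp_force: 41.8
time_s: 4.17
tool_pos: [619.2, -166.8, 302.8]
tcp_rot: [0.002, 0.984, 0.18, 0.004]
ft_force: [0.6, -1.3, -0.1]
finger_gap: 0.65
grasp_force: 42.9
at [ 619.2 -166.8  302.8] slide cm [-10.44 -18.95   0.11] len 21.6 rows 5.2 tilt/yaw [ 0.009 -0.002 -1.   ] 20.7
```

```bash

python3 -m creep '[{"rotation":[0,0,0],"slide":[-2,-3.6,0],"jaw":0.5},{"rotation":[0,0,0],"slide":[-4,-7.4,0],"jaw":0.5},{"rotation":[0,0,0],"slide":[-6.2,-11.2,0],"jaw":0.5},{"rotation":[0,0,0],"slide":[-8.2,-15,0],"jaw":0.5},{"rotation":[0,0,0],"slide":[-10.2,-18,0],"jaw":0.5}]'
python3 -m creep '[{"rotation":[0,0,0],"slide":[-0.2,-0.9,-1],"jaw":0.5},{"rotation":[0,0,0],"slide":[-0.2,-0.9,-2],"jaw":0.5},{"rotation":[0,0,0],"slide":[-0.2,-0.9,-2],"jaw":0.5},{"rotation":[0,0,0],"slide":[-0.2,-0.9,-2],"jaw":0.5},{"rotation":[0,0,0],"slide":[-0.2,-0.9,-2],"jaw":0.5}]'
python3 -m creep '[{"rotation":[0,0,0],"slide":[0,0,0],"jaw":0.5},{"rotation":[0,0,0],"slide":[0,0,0],"jaw":0.5},{"rotation":[0,0,0],"slide":[0,0,0],"jaw":0.5}]'
python3 - <<'E'
from h import *
w=env.capture("wrist");cv2.imwrite("pics/w3.png",w["img"])
go(454.5,-26.5,300)
E
```

```text
time_s: 4.58
tool_pos: [457.0, -32.7, 296.8]
tcp_rot: [-0.0, 0.984, 0.18, 0.0]
ft_force: [0.2, 1.4, -0.7]
finger_gap: 0.654
grasp_force: 42.9
time_s: 5.0
tool_pos: [453.8, -26.8, 316.5]
tcp_rot: [0.0, 0.984, 0.18, 0.0]
ft_force: [0.3, -0.0, -0.9]
finger_gap: 0.653
grasp_force: 43.0
time_s: 5.25
tool_pos: [453.6, -26.7, 316.4]
tcp_rot: [-0.0, 0.984, 0.18, -0.0]
ft_force: [0.1, -0.0, -0.3]
finger_gap: 0.652
grasp_force: 43.0
at [453.6 -26.6 316.5] slide cm [0.09 0.03 1.65] len 1.7 rows 0.4 tilt/yaw [-0.001 -0.    -1.   ] 20.7
```

View pics/w3.png

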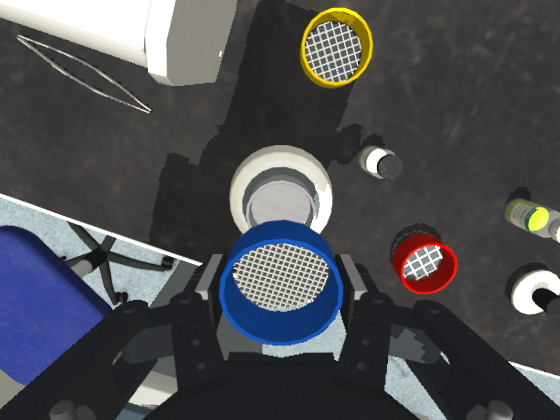

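Wrist view: the blue sieve is held level at (281,285). Base and pan are centred at about column 281, and the vials stand clear. I check the pan centre along the image's vertical.

```bash

python3 - <<'E'
from h import *
w=env.capture("wrist");I=w["img"]
h,s,v=cv2.split(cv2.cvtColor(I,cv2.COLOR_BGR2HSV))
m=((v>110)&(s<60)).astype(np.uint8);H=hull(m,(281,195),56);H=H[(H[:,1]<195)]
for z in(0,10,38):
    P=onz(w,H,z);print(z,len(H),circ(P))
cv2.imwrite("pics/w3c.png",cv2.resize(I[135:240,215:350],None,fx=5.5,fy=5.5,interpolation=cv2.INTER_CUBIC))
f,al=rim(w,hull(mask(I,"yellow"),(336,48),46),34);print("yellow",f,al)
f,al=rim(w,hull(mask(I,"red"),(424,262),46),34);print("red",f,al)
E
```

```text
0 21 (array([452.98501656, -26.05692381]), np.float64(51.66382897823651))
10 21 (array([455.48308355, -25.11425457]), np.float64(49.86275300069684))
38 21 (array([462.47767113, -22.47478069]), np.float64(44.81974026357579))
yellow (array([589.88963863, -21.17371722]), np.float64(28.16848719900134)) (array([588.63141376, -20.77745734]), np.float64(28.873236218023703))
red (array([ 444.04476528, -184.2906097 ]), np.float64(28.207299035478894)) (array([ 446.85823086, -177.50124115]), np.float64(32.653338999522305))
```

View pics/w3c.png

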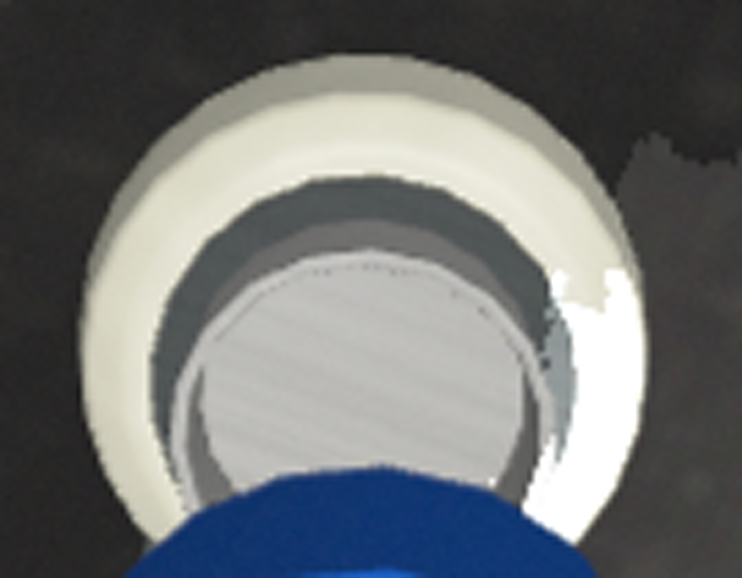

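```bash

python3 - <<'E'
from h import *
w=env.capture("wrist")
u=np.array([(170,430),(178,395),(196,355),(230,310),(270,278),(310,259),(370,248),(430,259),(470,280),(508,318),(535,360),(551,400),(555,430)])
P=onz(w,(u+.5)/5.5-.5+[215,135],66);C,r=circ(P);print(C,r,np.round(np.linalg.norm(P-C,axis=1),1))
go(C[0],C[1],245)
E
```

```text
[456.00398429 -24.99116606] 27.38776752532327 [28.  27.4 26.9 26.8 27.1 27.4 27.9 27.9 27.6 27.  27.  27.4 27.5]
at [453.5 -26.5 316.6] slide cm [ 0.29 -0.05  7.16] len 7.2 rows 1.7 tilt/yaw [-0.  0. -1.] 20.7
```

```bash

python3 -m creep '[{"rotation":[0,0,0],"slide":[0.2,-0.05,2],"jaw":0.5},{"rotation":[0,0,0],"slide":[0.2,-0.05,4.5],"jaw":0.5},{"rotation":[0,0,0],"slide":[0.2,-0.05,6.8],"jaw":0.5},{"rotation":[0,0,0],"slide":[0.2,-0.05,6.8],"jaw":0.5},{"rotation":[0,0,0],"slide":[0.2,-0.05,6.8],"jaw":0.5}]'
python3 -m creep '[{"rotation":[0,0,0],"slide":[0,0,0],"jaw":0.5},{"rotation":[0,0,0],"slide":[0,0,0.4],"jaw":0.5},{"rotation":[0,0,0],"slide":[0,0,0.8],"jaw":0.5},{"rotation":[0,0,0],"slide":[0,0,1.1],"jaw":0.5},{"rotation":[0,0,0],"slide":[0,0,1.1],"jaw":0.5}]'
python3 -m creep '[{"rotation":[0,0,0],"slide":[0,0,0.2],"jaw":0.5},{"rotation":[0,0,0],"slide":[0,0,0.3],"jaw":0.5},{"rotation":[0,0,0],"slide":[0,0,0.3],"jaw":0.5}]'
python3 -c "from h import *;go(455.5,-25.5,233.3)"
```

```text
time_s: 5.82
tool_pos: [454.9, -25.2, 248.4]
tcp_rot: [-0.0, 0.984, 0.18, -0.001]
ft_force: [0.9, -0.7, -0.3]
finger_gap: 0.653
grasp_force: 43.0
time_s: 6.23
tool_pos: [455.1, -25.2, 237.7]
tcp_rot: [-0.0, 0.984, 0.18, -0.0]
ft_force: [-0.1, -1.1, -0.3]
finger_gap: 0.648
grasp_force: 43.0
time_s: 6.48
tool_pos: [455.2, -25.2, 234.8]
tcp_rot: [0.0, 0.984, 0.18, -0.0]
ft_force: [-0.6, -0.6, -0.8]
finger_gap: 0.653
grasp_force: 43.1
at [455.2 -25.2 234.8] slide cm [0.02 0.03 0.15] len 0.2 rows 0.0 tilt/yaw [-0. -0. -1.] 20.7
```

```bash

python3 -m creep '[{"rotation":[0,0,0],"slide":[0,0,0.1],"jaw":0.5},{"rotation":[0,0,0],"slide":[0,0,0.2],"jaw":0.5},{"rotation":[0,0,0],"slide":[0,0,0.2],"jaw":0.5}]'
python3 -m creep '[{"rotation":[0,0,0],"slide":[0,0,0],"jaw":0.7},{"rotation":[0,0,0],"slide":[0,0,0],"jaw":0.8},{"rotation":[0,0,0],"slide":[0,0,0],"jaw":1},{"rotation":[0,0,0],"slide":[0,0,0],"jaw":1},{"rotation":[0,0,0],"slide":[0,0,0],"jaw":1}]'
python3 -m creep '[{"rotation":[0,0,0],"slide":[0,0,-3],"jaw":1},{"rotation":[0,0,0],"slide":[0,0,-6],"jaw":1},{"rotation":[0,0,0],"slide":[0,0,-9],"jaw":1},{"rotation":[0,0,0],"slide":[0,0,-9],"jaw":1},{"rotation":[0,0,0],"slide":[0,0,-9],"jaw":1}]'
python3 - <<'E'
from h import *
go(589.6,-21.5,270)
for n,p,R in(("top",(173,273),20),("side",(272,290),24)):
    c=env.capture(n);H=hull(mask(c["img"],"blue"),p,R);f,al=rim(c,H,90);print(n,f,al)
cv2.imwrite("pics/s1.png",cv2.resize(c["img"][220:350,190:360],None,fx=4,fy=4))
E
```

```text
time_s: 6.73
tool_pos: [455.2, -25.2, 233.1]
tcp_rot: [0.0, 0.984, 0.18, 0.0]
ft_force: [-0.8, -0.9, 4.1]
finger_gap: 0.65
grasp_force: 43.6
time_s: 7.15
tool_pos: [455.2, -25.2, 232.8]
tcp_rot: [-0.0, 0.984, 0.18, -0.0]
ft_force: [-0.8, -0.8, 0.4]
finger_gap: 1.0
grasp_force: 0.0
time_s: 7.57
tool_pos: [455.5, -25.2, 324.3]
tcp_rot: [0.0, 0.984, 0.18, 0.002]
ft_force: [0.2, 0.3, 0.6]
finger_gap: 0.997
grasp_force: 0.0
at [455.5 -25.2 324.3] slide cm [12.65  4.39  5.48] len 14.5 rows 3.5 tilt/yaw [ 0.004  0.    -1.   ] 20.7
top (array([452.00137016, -25.82650648]), np.float64(24.79669583720209)) (array([454.14587136, -27.52740186]), np.float64(27.30520811636503))
side (array([455.88379489, -24.84345313]), np.float64(28.15611114272287)) (array([450.43661572, -17.07316201]), np.float64(34.33322402435322))
```

View pics/s1.png

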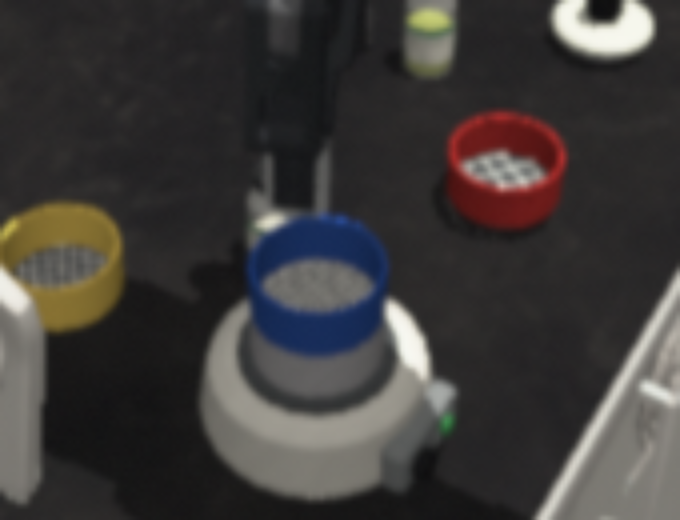

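Blue is seated and level: at rim height 90 it fits r = 28.2, with its centre at (455.9,-24.8). Yellow next.

```bash

python3 -m creep '[{"rotation":[0,0,0],"slide":[3.2,1.1,0],"jaw":1},{"rotation":[0,0,0],"slide":[6.4,2.2,0],"jaw":1},{"rotation":[0,0,0],"slide":[9.6,3.3,2],"jaw":1},{"rotation":[0,0,0],"slide":[12.6,4.4,4],"jaw":1},{"rotation":[0,0,0],"slide":[12.6,4.4,6.5],"jaw":1}]'
python3 -m creep '[{"rotation":[0,0,0],"slide":[0,0,2],"jaw":1},{"rotation":[0,0,0],"slide":[0,0,4],"jaw":1},{"rotation":[0,0,0],"slide":[0,0,4],"jaw":1},{"rotation":[0,0,0],"slide":[0,0,4],"jaw":1},{"rotation":[0,0,0],"slide":[0,0,4],"jaw":1}]'
python3 -m creep '[{"rotation":[0,0,0],"slide":[0,0,0],"jaw":1},{"rotation":[0,0,0],"slide":[0,0,0],"jaw":1},{"rotation":[0,0,0],"slide":[0,0,0],"jaw":1},{"rotation":[0,0,0],"slide":[0,0,0],"jaw":1}]'
python3 -c "from h import *;go(589.6,-21.5,177.5)"
```

```text
time_s: 8.08
tool_pos: [593.7, -21.2, 256.2]
tcp_rot: [0.0, 0.984, 0.18, 0.002]
ft_force: [0.0, 0.8, -0.6]
finger_gap: 0.998
grasp_force: 0.0
time_s: 8.5
tool_pos: [588.7, -21.7, 218.0]
tcp_rot: [-0.0, 0.984, 0.18, -0.0]
ft_force: [0.3, -0.9, 0.3]
finger_gap: 1.002
grasp_force: 0.0
time_s: 8.83
tool_pos: [588.8, -21.7, 218.6]
tcp_rot: [0.0, 0.984, 0.18, 0.001]
ft_force: [-0.5, -0.2, 0.5]
finger_gap: 0.995
grasp_force: 0.0
at [588.8 -21.7 218.6] slide cm [0.08 0.01 4.11] len 4.1 rows 1.0 tilt/yaw [ 0.001  0.    -1.   ] 20.7
```

```bash

python3 -m creep '[{"rotation":[0,0,0],"slide":[0.1,0,2],"jaw":1},{"rotation":[0,0,0],"slide":[0.1,0,3.5],"jaw":1},{"rotation":[0,0,0],"slide":[0.1,0,4.1],"jaw":1},{"rotation":[0,0,0],"slide":[0.1,0,4.1],"jaw":1},{"rotation":[0,0,0],"slide":[0.1,0,4.1],"jaw":1}]'
python3 -m creep '[{"rotation":[0,0,0],"slide":[0,0,0],"jaw":1},{"rotation":[0,0,0],"slide":[0,0,0],"jaw":0.8},{"rotation":[0,0,0],"slide":[0,0,0],"jaw":0.5},{"rotation":[0,0,0],"slide":[0,0,0],"jaw":0.5},{"rotation":[0,0,0],"slide":[0,0,0],"jaw":0.5}]' 40
python3 -m creep '[{"rotation":[0,0,0],"slide":[0,0,0],"jaw":0.5},{"rotation":[0,0,0],"slide":[0,0,0],"jaw":0.5}]' 40
python3 -m creep '[{"rotation":[0,0,0],"slide":[0,0,-3],"jaw":0.5},{"rotation":[0,0,0],"slide":[0,0,-6],"jaw":0.5},{"rotation":[0,0,0],"slide":[0,0,-9],"jaw":0.5},{"rotation":[0,0,0],"slide":[0,0,-12],"jaw":0.5},{"rotation":[0,0,0],"slide":[0,0,-14],"jaw":0.5}]'
python3 -m creep '[{"rotation":[0,0,0],"slide":[0,0,0],"jaw":0.5},{"rotation":[0,0,0],"slide":[0,0,0],"jaw":0.5},{"rotation":[0,0,0],"slide":[0,0,0],"jaw":0.5},{"rotation":[0,0,0],"slide":[0,0,0],"jaw":0.5}]'
python3 -c "from h import *;go(455.7,-25,320)"
```

```text
time_s: 9.25
tool_pos: [589.6, -21.4, 177.1]
tcp_rot: [-0.0, 0.984, 0.18, -0.0]
ft_force: [-0.6, -0.5, -0.2]
finger_gap: 1.001
grasp_force: 0.0
time_s: 9.67
tool_pos: [589.7, -21.4, 177.7]
tcp_rot: [0.0, 0.984, 0.18, 0.001]
ft_force: [-1.7, -0.2, 6.1]
finger_gap: 0.633
grasp_force: 41.9
time_s: 9.83
tool_pos: [589.7, -21.4, 177.7]
tcp_rot: [0.0, 0.984, 0.18, 0.001]
ft_force: [-1.3, 0.2, 5.3]
finger_gap: 0.638
grasp_force: 41.9
time_s: 10.25
tool_pos: [589.7, -21.5, 320.0]
tcp_rot: [0.0, 0.984, 0.18, 0.001]
ft_force: [1.0, -0.2, -1.3]
finger_gap: 0.63
grasp_force: 43.2
time_s: 10.58
tool_pos: [589.0, -21.3, 315.6]
tcp_rot: [-0.0, 0.984, 0.18, -0.001]
ft_force: [0.1, 0.5, -1.6]
finger_gap: 0.628
grasp_force: 43.3
at [589.  -21.3 315.6] slide cm [-12.6   -4.38  -0.41] len 13.3 rows 3.2 tilt/yaw [-0.002 -0.    -1.   ] 20.7
```

```bash
python3 - <<'E'
from h import *
w=env.capture("wrist");cv2.imwrite("pics/w4.png",w["img"])
a=cv2.imread("pics/w3.png")[200:400,130:430];b=w["img"][200:400,130:430]
cv2.imwrite("pics/cmp.png",cv2.resize(np.hstack([a,b]),None,fx=1.33,fy=1.33))
for i,c,p in((cv2.imread("pics/w3.png"),"blue",(281,285)),(w["img"],"yellow",(281,285))):print(c,cv2.fitEllipse(hull(mask(i,c),p,75).astype(np.float32)))
go(455.7,-25,320)
E
```

```text
blue ((280.5506896972656, 283.6797180175781), (125.25533294677734, 125.81795501708984), 14.170422554016113)
yellow ((280.2817687988281, 284.2533874511719), (122.73014831542969, 126.11456298828125), 6.859809398651123)
at [589.1 -21.3 315.5] slide cm [-12.61  -4.38  -0.41] len 13.4 rows 3.2 tilt/yaw [-0.002 -0.    -1.   ] 20.7
```

View pics/cmp.png

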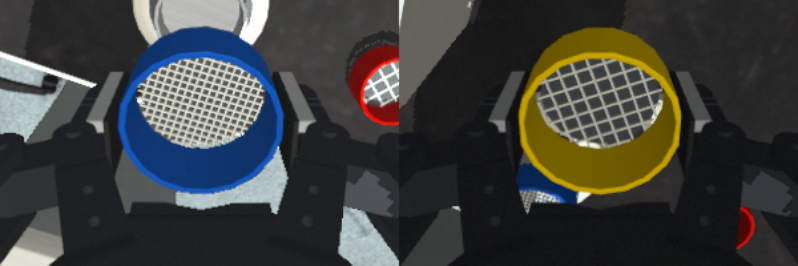

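Held the same as blue: centred at (280,284) and level. Now over the tower.

```bash

python3 -m creep '[{"rotation":[0,0,0],"slide":[-3.2,-1.1,0],"jaw":0.5},{"rotation":[0,0,0],"slide":[-6.4,-2.2,0],"jaw":0.5},{"rotation":[0,0,0],"slide":[-9.6,-3.3,0],"jaw":0.5},{"rotation":[0,0,0],"slide":[-12.6,-4.4,0],"jaw":0.5},{"rotation":[0,0,0],"slide":[-12.6,-4.4,0],"jaw":0.5}]'
python3 -m creep '[{"rotation":[0,0,0],"slide":[0,0,1],"jaw":0.5},{"rotation":[0,0,0],"slide":[0,0,2],"jaw":0.5},{"rotation":[0,0,0],"slide":[0,0,3],"jaw":0.5},{"rotation":[0,0,0],"slide":[0,0,3],"jaw":0.5},{"rotation":[0,0,0],"slide":[0,0,3],"jaw":0.5}]'
python3 -m creep '[{"rotation":[0,0,0],"slide":[0,0,0],"jaw":0.5},{"rotation":[0,0,0],"slide":[0,0,0],"jaw":0.5},{"rotation":[0,0,0],"slide":[0,0,0],"jaw":0.5},{"rotation":[0,0,0],"slide":[0,0,0],"jaw":0.5}]'
python3 -c "from h import *;go(455.7,-25,257.5)"
```

```text
time_s: 11.05
tool_pos: [449.8, -25.3, 315.6]
tcp_rot: [-0.0, 0.984, 0.18, -0.004]
ft_force: [-1.0, -0.5, -1.7]
finger_gap: 0.63
grasp_force: 43.3
time_s: 11.47
tool_pos: [456.0, -24.8, 286.2]
tcp_rot: [-0.0, 0.984, 0.18, -0.001]
ft_force: [-0.2, -0.7, -1.0]
finger_gap: 0.635
grasp_force: 43.3
time_s: 11.8
tool_pos: [456.2, -24.8, 287.2]
tcp_rot: [0.0, 0.984, 0.18, 0.0]
ft_force: [-0.1, 0.3, -1.0]
finger_gap: 0.634
grasp_force: 43.3
at [456.2 -24.8 287.2] slide cm [-0.06 -0.    2.97] len 3.0 rows 0.7 tilt/yaw [ 0.001  0.    -1.   ] 20.7
```

```bash

python3 -m creep '[{"rotation":[0,0,0],"slide":[-0.05,0,1],"jaw":0.5},{"rotation":[0,0,0],"slide":[-0.05,0,1.8],"jaw":0.5},{"rotation":[0,0,0],"slide":[-0.05,0,2.2],"jaw":0.5},{"rotation":[0,0,0],"slide":[-0.05,0,2.5],"jaw":0.5},{"rotation":[0,0,0],"slide":[-0.05,0,2.7],"jaw":0.5}]'
python3 -m creep '[{"rotation":[0,0,0],"slide":[0,0,0],"jaw":0.5},{"rotation":[0,0,0],"slide":[0,0,0.1],"jaw":0.5},{"rotation":[0,0,0],"slide":[0,0,0.2],"jaw":0.5},{"rotation":[0,0,0],"slide":[0,0,0.2],"jaw":0.5},{"rotation":[0,0,0],"slide":[0,0,0.2],"jaw":0.5}]'
python3 -c "from h import *;go(455.7,-25,257.5)"
```

```text
time_s: 12.22
tool_pos: [455.6, -25.0, 259.5]
tcp_rot: [-0.0, 0.984, 0.18, -0.0]
ft_force: [-1.2, -0.7, 6.1]
finger_gap: 0.634
grasp_force: 47.9
time_s: 12.63
tool_pos: [455.6, -25.0, 258.9]
tcp_rot: [0.0, 0.984, 0.18, 0.0]
ft_force: [-4.5, 0.3, 17.2]
finger_gap: 0.631
grasp_force: 54.0
at [455.6 -25.  258.9] slide cm [0.01 0.   0.14] len 0.1 rows 0.0 tilt/yaw [ 0.001  0.    -1.   ] 20.7
```

```bash

python3 -m creep '[{"rotation":[0,0,0],"slide":[0,0,0],"jaw":0.7},{"rotation":[0,0,0],"slide":[0,0,0],"jaw":0.8},{"rotation":[0,0,0],"slide":[0,0,0],"jaw":1},{"rotation":[0,0,0],"slide":[0,0,0],"jaw":1},{"rotation":[0,0,0],"slide":[0,0,0],"jaw":1}]'
python3 -m creep '[{"rotation":[0,0,0],"slide":[0,0,-3],"jaw":1},{"rotation":[0,0,0],"slide":[0,0,-6],"jaw":1},{"rotation":[0,0,0],"slide":[0,0,-8],"jaw":1},{"rotation":[0,0,0],"slide":[0,0,-8],"jaw":1},{"rotation":[0,0,0],"slide":[0,0,-8],"jaw":1}]'
python3 - <<'E'
from h import *
go(444.3,-184.2,320)
c=env.capture("side");I=c["img"];H=hull(mask(I,"yellow"),(274,275),26);print(rim(c,H,114))
cv2.imwrite("pics/s2.png",cv2.resize(I[220:350,190:360],None,fx=4,fy=4))
E
```

```text
time_s: 13.05
tool_pos: [455.7, -25.0, 257.8]
tcp_rot: [-0.0, 0.984, 0.18, 0.0]
ft_force: [0.2, -0.8, 0.1]
finger_gap: 1.003
grasp_force: 0.0
time_s: 13.47
tool_pos: [455.9, -25.0, 338.7]
tcp_rot: [0.0, 0.984, 0.18, 0.001]
ft_force: [-1.2, 0.1, -0.2]
finger_gap: 1.002
grasp_force: 0.0
at [455.9 -25.  338.7] slide cm [-6.72 14.48  1.87] len 16.1 rows 3.9 tilt/yaw [ 0.003  0.    -1.   ] 20.7
((array([456.68837545, -25.62187742]), np.float64(28.415898677750107)), (array([451.32081412, -16.94014363]), np.float64(34.94408394383557)))
```

View pics/s2.png

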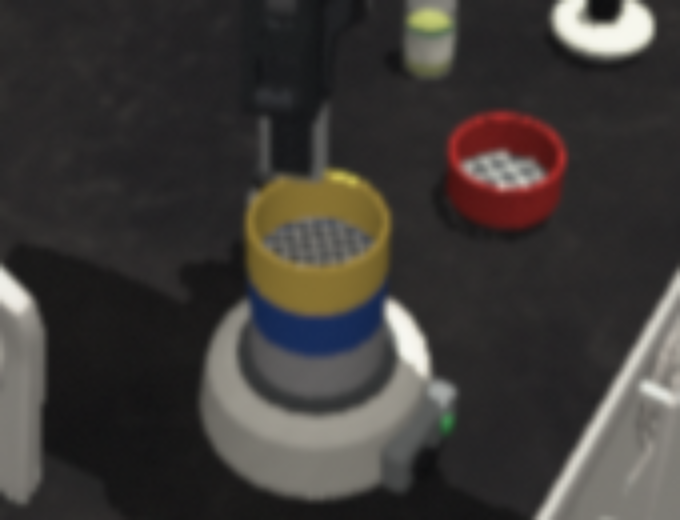

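Yellow is seated and level; the side view shows no gap above blue. Red next, at (444.2,-184.2).

```bash

python3 -m creep '[{"rotation":[0,0,0],"slide":[-1.7,3.6,0],"jaw":1},{"rotation":[0,0,0],"slide":[-3.4,7.2,0],"jaw":1},{"rotation":[0,0,0],"slide":[-5.1,10.8,1],"jaw":1},{"rotation":[0,0,0],"slide":[-6.7,14.4,2],"jaw":1},{"rotation":[0,0,0],"slide":[-6.7,14.4,5],"jaw":1}]'
python3 -m creep '[{"rotation":[0,0,0],"slide":[0,0,3],"jaw":1},{"rotation":[0,0,0],"slide":[0,0,6],"jaw":1},{"rotation":[0,0,0],"slide":[0,0,7],"jaw":1},{"rotation":[0,0,0],"slide":[0,0,7],"jaw":1},{"rotation":[0,0,0],"slide":[0,0,7],"jaw":1}]'
python3 -m creep '[{"rotation":[0,0,0],"slide":[0,0,0],"jaw":1},{"rotation":[0,0,0],"slide":[0,0,0],"jaw":1},{"rotation":[0,0,0],"slide":[0,0,0],"jaw":1},{"rotation":[0,0,0],"slide":[0,0,0],"jaw":1}]'
python3 -c "from h import *;go(444.3,-184.2,177.5)"
```

```text
time_s: 13.93
tool_pos: [443.2, -191.4, 288.7]
tcp_rot: [0.003, 0.985, 0.175, 0.001]
ft_force: [2.2, -0.8, -0.3]
finger_gap: 1.0
grasp_force: 0.0
time_s: 14.35
tool_pos: [443.5, -183.2, 216.7]
tcp_rot: [-0.001, 0.984, 0.18, -0.001]
ft_force: [-1.1, 0.7, 0.3]
finger_gap: 1.002
grasp_force: 0.0
time_s: 14.68
tool_pos: [444.2, -183.4, 218.7]
tcp_rot: [0.0, 0.984, 0.18, 0.001]
ft_force: [0.8, 0.1, -0.1]
finger_gap: 0.995
grasp_force: 0.0
at [ 444.2 -183.4  218.7] slide cm [-0.02  0.08  4.12] len 4.1 rows 1.0 tilt/yaw [ 0.002 -0.    -1.   ] 20.7
```

```bash

python3 -m creep '[{"rotation":[0,0,0],"slide":[0,0.1,2],"jaw":1},{"rotation":[0,0,0],"slide":[0,0.1,3.5],"jaw":1},{"rotation":[0,0,0],"slide":[0,0.1,4.1],"jaw":1},{"rotation":[0,0,0],"slide":[0,0.1,4.1],"jaw":1},{"rotation":[0,0,0],"slide":[0,0.1,4.1],"jaw":1}]'
python3 -m creep '[{"rotation":[0,0,0],"slide":[0,0,0],"jaw":1},{"rotation":[0,0,0],"slide":[0,0,0],"jaw":0.8},{"rotation":[0,0,0],"slide":[0,0,0],"jaw":0.5},{"rotation":[0,0,0],"slide":[0,0,0],"jaw":0.5},{"rotation":[0,0,0],"slide":[0,0,0],"jaw":0.5}]' 40
python3 -m creep '[{"rotation":[0,0,0],"slide":[0,0,0],"jaw":0.5},{"rotation":[0,0,0],"slide":[0,0,0],"jaw":0.5}]' 40
python3 -m creep '[{"rotation":[0,0,0],"slide":[0,0,-3],"jaw":0.5},{"rotation":[0,0,0],"slide":[0,0,-6],"jaw":0.5},{"rotation":[0,0,0],"slide":[0,0,-9],"jaw":0.5},{"rotation":[0,0,0],"slide":[0,0,-12],"jaw":0.5},{"rotation":[0,0,0],"slide":[0,0,-15],"jaw":0.5}]'
python3 -m creep '[{"rotation":[0,0,0],"slide":[0,0,0],"jaw":0.5},{"rotation":[0,0,0],"slide":[0,0,0],"jaw":0.5},{"rotation":[0,0,0],"slide":[0,0,0],"jaw":0.5},{"rotation":[0,0,0],"slide":[0,0,0],"jaw":0.5}]'
python3 - <<'E'
from h import *
i=env.capture("wrist")["img"];cv2.imwrite("pics/w5.png",i)
print(cv2.fitEllipse(hull(mask(i,"red"),(281,285),75).astype(np.float32)))
go(456,-25,330)
E
```

```text
time_s: 15.1
tool_pos: [444.3, -184.3, 177.1]
tcp_rot: [-0.0, 0.984, 0.18, -0.0]
ft_force: [-0.8, -0.4, -0.1]
finger_gap: 1.006
grasp_force: 0.0
time_s: 15.52
tool_pos: [444.4, -184.3, 177.8]
tcp_rot: [0.0, 0.984, 0.18, 0.0]
ft_force: [-1.4, 1.2, 10.2]
finger_gap: 0.651
grasp_force: 40.0
time_s: 15.68
tool_pos: [444.4, -184.3, 177.8]
tcp_rot: [0.0, 0.984, 0.18, 0.0]
ft_force: [-2.3, 1.0, 11.0]
finger_gap: 0.654
grasp_force: 40.0
time_s: 16.1
tool_pos: [443.9, -184.2, 328.6]
tcp_rot: [-0.0, 0.984, 0.18, -0.0]
ft_force: [0.5, -0.2, -1.5]
finger_gap: 0.65
grasp_force: 43.3
time_s: 16.43
tool_pos: [443.8, -184.1, 325.9]
tcp_rot: [-0.001, 0.984, 0.18, -0.001]
ft_force: [0.7, -0.2, -1.6]
finger_gap: 0.646
grasp_force: 43.3
((280.4974365234375, 283.59637451171875), (123.7195816040039, 125.5768051147461), 178.95864868164062)
at [ 443.9 -184.2  325.7] slide cm [  6.77 -14.46  -0.42] len 16.0 rows 3.8 tilt/yaw [-0.002  0.001 -1.   ] 20.7
```

```bash

python3 -m creep '[{"rotation":[0,0,0],"slide":[1.7,-3.6,0],"jaw":0.5},{"rotation":[0,0,0],"slide":[3.4,-7.2,0],"jaw":0.5},{"rotation":[0,0,0],"slide":[5.1,-10.8,0],"jaw":0.5},{"rotation":[0,0,0],"slide":[6.8,-14.4,0],"jaw":0.5},{"rotation":[0,0,0],"slide":[6.8,-14.5,0],"jaw":0.5}]'
python3 -m creep '[{"rotation":[0,0,0],"slide":[0,0,0],"jaw":0.5},{"rotation":[0,0,0],"slide":[0,0,0.5],"jaw":0.5},{"rotation":[0,0,0],"slide":[0,0,1],"jaw":0.5},{"rotation":[0,0,0],"slide":[0,0,1.5],"jaw":0.5},{"rotation":[0,0,0],"slide":[0,0,1.5],"jaw":0.5}]'
python3 -m creep '[{"rotation":[0,0,0],"slide":[0,0,0],"jaw":0.5},{"rotation":[0,0,0],"slide":[0,0,0],"jaw":0.5},{"rotation":[0,0,0],"slide":[0,0,0],"jaw":0.5},{"rotation":[0,0,0],"slide":[0,0,0],"jaw":0.5}]'
python3 -c "from h import *;go(456,-25.1,282)"
```

```text
time_s: 16.9
tool_pos: [457.1, -16.9, 325.9]
tcp_rot: [-0.002, 0.983, 0.185, -0.0]
ft_force: [-0.1, 0.6, -1.4]
finger_gap: 0.653
grasp_force: 43.3
time_s: 17.32
tool_pos: [456.1, -25.8, 310.5]
tcp_rot: [-0.0, 0.984, 0.179, -0.001]
ft_force: [0.9, 0.0, -1.7]
finger_gap: 0.65
grasp_force: 43.3
time_s: 17.65
tool_pos: [456.7, -24.8, 312.1]
tcp_rot: [0.0, 0.984, 0.18, 0.0]
ft_force: [-0.6, -0.5, -0.9]
finger_gap: 0.652
grasp_force: 43.3
at [456.7 -24.8 312.1] slide cm [-0.07  0.    3.01] len 3.0 rows 0.7 tilt/yaw [ 0.  0. -1.] 20.7
```

```bash

python3 -m creep '[{"rotation":[0,0,0],"slide":[-0.05,0,1],"jaw":0.5},{"rotation":[0,0,0],"slide":[-0.05,0,1.8],"jaw":0.5},{"rotation":[0,0,0],"slide":[-0.05,0,2.2],"jaw":0.5},{"rotation":[0,0,0],"slide":[-0.05,0,2.5],"jaw":0.5},{"rotation":[0,0,0],"slide":[-0.05,0,2.7],"jaw":0.5}]'
python3 -m creep '[{"rotation":[0,0,0],"slide":[0,0,0],"jaw":0.5},{"rotation":[0,0,0],"slide":[0,0,0.1],"jaw":0.5},{"rotation":[0,0,0],"slide":[0,0,0.15],"jaw":0.5},{"rotation":[0,0,0],"slide":[0,0,0.15],"jaw":0.5}]'
python3 -c "from h import *;go(456,-25.1,282)"
```

```text
time_s: 18.07
tool_pos: [456.1, -24.8, 284.5]
tcp_rot: [-0.0, 0.984, 0.18, -0.0]
ft_force: [-0.1, -0.3, -1.1]
finger_gap: 0.648
grasp_force: 43.3
time_s: 18.4
tool_pos: [456.2, -24.8, 283.5]
tcp_rot: [0.0, 0.984, 0.18, 0.0]
ft_force: [-0.4, 0.1, -1.2]
finger_gap: 0.65
grasp_force: 43.3
at [456.2 -24.8 283.5] slide cm [-0.03  0.02  0.15] len 0.2 rows 0.0 tilt/yaw [ 0.  0. -1.] 20.7
```

```bash

python3 -m creep '[{"rotation":[0,0,0],"slide":[0,0,0.1],"jaw":0.5},{"rotation":[0,0,0],"slide":[0,0,0.2],"jaw":0.5},{"rotation":[0,0,0],"slide":[0,0,0.2],"jaw":0.5}]'
python3 -c "from h import *;go(456,-25.1,282)"
```

```text
time_s: 18.65
tool_pos: [456.2, -24.8, 281.7]
tcp_rot: [0.0, 0.984, 0.18, 0.0]
ft_force: [-1.3, 0.4, 5.9]
finger_gap: 0.652
grasp_force: 43.9
at [456.2 -24.8 281.7] slide cm [-0.03  0.02 -0.03] len 0.0 rows 0.0 tilt/yaw [ 0.001  0.    -1.   ] 20.7
```

Contact at the expected height (281.7). Release and check.

```bash

python3 -m creep '[{"rotation":[0,0,0],"slide":[0,0,0],"jaw":0.7},{"rotation":[0,0,0],"slide":[0,0,0],"jaw":0.8},{"rotation":[0,0,0],"slide":[0,0,0],"jaw":1},{"rotation":[0,0,0],"slide":[0,0,0],"jaw":1},{"rotation":[0,0,0],"slide":[0,0,0],"jaw":1}]'
python3 -m creep '[{"rotation":[0,0,0],"slide":[0,0,-3],"jaw":1},{"rotation":[0,0,0],"slide":[0,0,-6],"jaw":1},{"rotation":[0,0,0],"slide":[0,0,-6],"jaw":1},{"rotation":[0,0,0],"slide":[0,0,-6],"jaw":1},{"rotation":[0,0,0],"slide":[0,0,-6],"jaw":1}]'
python3 - <<'E'
from h import *
c=env.capture("side");I=c["img"];H=hull(mask(I,"red"),(274,260),28);print(rim(c,H,138))
h,s,v=cv2.split(cv2.cvtColor(I,cv2.COLOR_BGR2HSV));m=((v>165)&(s<45)).astype(np.uint8);print("lid",rim(c,hull(m,(341,226),17),16))
cv2.imwrite("pics/s3.png",cv2.resize(I[200:350,190:380],None,fx=4,fy=4))
go(454.3,-330.5,330)
E
```

```text
time_s: 19.07
tool_pos: [456.1, -24.8, 281.3]
tcp_rot: [-0.0, 0.984, 0.18, -0.0]
ft_force: [-0.1, -0.9, 0.1]
finger_gap: 1.0
grasp_force: 0.0
time_s: 19.48
tool_pos: [455.9, -24.8, 341.1]
tcp_rot: [-0.0, 0.984, 0.18, 0.0]
ft_force: [-0.9, 0.3, 0.8]
finger_gap: 1.0
grasp_force: 0.0
((array([457.41193963, -25.61564006]), np.float64(27.87209687322278)), (array([452.82472259, -16.00579605]), np.float64(34.59533296226409)))
lid ((array([ 454.5428069, -329.4527185]), np.float64(27.210828920482673)), (array([ 454.30125403, -328.82799558]), np.float64(27.58731115598728)))
at [455.8 -24.8 340.7] slide cm [-10.96  28.54   1.07] len 30.6 rows 7.3 tilt/yaw [-0.001 -0.    -1.   ] 20.7
```

View pics/s3.png

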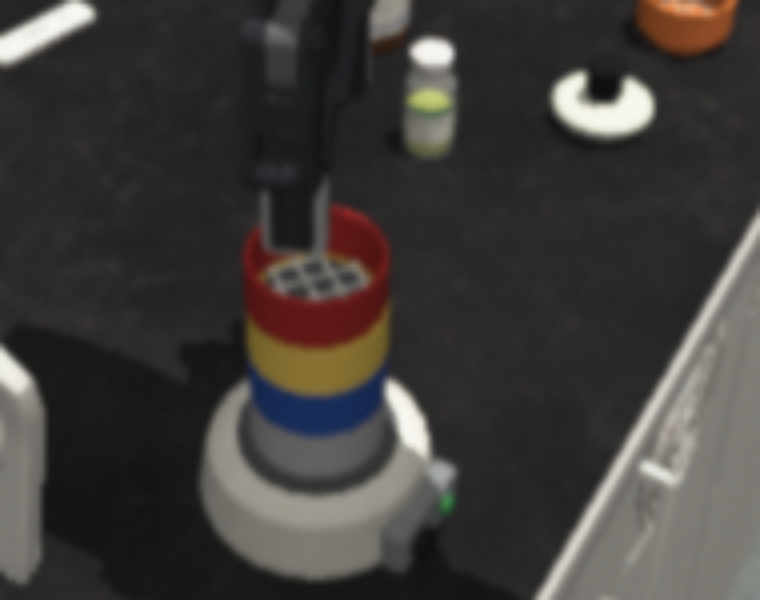

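Red is seated and level. Lid next, at (454.3,-330).

```bash

python3 -m creep '[{"rotation":[0,0,0],"slide":[-1.4,3.7,0],"jaw":1},{"rotation":[0,0,0],"slide":[-2.8,7.4,0],"jaw":1},{"rotation":[0,0,0],"slide":[-4.2,11.1,0],"jaw":1},{"rotation":[0,0,0],"slide":[-5.6,14.8,0],"jaw":1},{"rotation":[0,0,0],"slide":[-7,18.3,0],"jaw":1}]'
python3 -m creep '[{"rotation":[0,0,0],"slide":[-1.4,3.7,1],"jaw":1},{"rotation":[0,0,0],"slide":[-2.8,7.4,2],"jaw":1},{"rotation":[0,0,0],"slide":[-4,10.2,3],"jaw":1},{"rotation":[0,0,0],"slide":[-4,10.2,6],"jaw":1},{"rotation":[0,0,0],"slide":[-4,10.2,9],"jaw":1}]'
python3 -m creep '[{"rotation":[0,0,0],"slide":[0,0,0],"jaw":1},{"rotation":[0,0,0],"slide":[0,0,0],"jaw":1},{"rotation":[0,0,0],"slide":[0,0,0],"jaw":1},{"rotation":[0,0,0],"slide":[0,0,0],"jaw":1},{"rotation":[0,0,0],"slide":[0,0,0],"jaw":1}]'
python3 - <<'E'
from h import *
w=env.capture("wrist");I=w["img"];cv2.imwrite("pics/w6.png",I)
h,s,v=cv2.split(cv2.cvtColor(I,cv2.COLOR_BGR2HSV));m=((v>165)&(s<45)).astype(np.uint8)
n,l,st,ce=cv2.connectedComponentsWithStats(m)
for i in range(1,n):
    if st[i,4]>1500:print(st[i],np.round(ce[i]),rim(w,hull((l==i).astype(np.uint8),ce[i],120),16))
go(454.3,-330.1,192)
E
```

```text
time_s: 19.95
tool_pos: [454.8, -222.7, 340.2]
tcp_rot: [-0.0, 0.984, 0.18, -0.001]
ft_force: [1.0, 0.3, 0.5]
finger_gap: 0.998
grasp_force: 0.0
time_s: 20.37
tool_pos: [453.2, -332.8, 249.8]
tcp_rot: [0.001, 0.984, 0.178, 0.0]
ft_force: [1.1, 1.0, -0.7]
finger_gap: 0.998
grasp_force: 0.0
time_s: 20.78
tool_pos: [454.7, -330.2, 252.9]
tcp_rot: [0.001, 0.984, 0.18, 0.001]
ft_force: [0.3, -0.6, -0.4]
finger_gap: 0.999
grasp_force: 0.0
[ 184   63   47   51 1628] [206.  85.] ((array([ 528.22074685, -248.6925606 ]), np.float64(13.93313611766041)), (array([ 527.84835224, -251.33056663]), np.float64(15.908144691062967)))
[ 246  188   74   70 3120] [282. 220.] ((array([ 454.94285184, -331.01408986]), np.float64(27.624032714054174)), (array([ 455.12298862, -330.95041571]), np.float64(27.75309459038273)))
[ 181  302  186   66 5302] [249. 338.] ((array([ 372.09667434, -360.01846406]), np.float64(85.54172064311015)), (array([ 349.54620982, -364.7926121 ]), np.float64(77.12115290367149)))
[  88  373   58   47 1756] [118. 401.] ((array([ 208.08152055, -247.73409085]), np.float64(28.696003469326186)), (array([ 226.7061464 , -240.95460087]), np.float64(34.03930050178679)))
[ 416  375   58   45 1761] [443. 401.] ((array([ 318.13385129, -558.08449295]), np.float64(29.40942575597035)), (array([ 338.8336093 , -549.74836557]), np.float64(33.847958249977616)))
at [ 454.6 -330.2  252.8] slide cm [-0.03 -0.03  6.08] len 6.1 rows 1.5 tilt/yaw [ 0.002 -0.001 -1.   ] 20.8
```

```bash

python3 -m creep '[{"rotation":[0,0,0],"slide":[0,0,2],"jaw":1},{"rotation":[0,0,0],"slide":[0,0,4],"jaw":1},{"rotation":[0,0,0],"slide":[0,0,5.5],"jaw":1},{"rotation":[0,0,0],"slide":[0,0,6],"jaw":1},{"rotation":[0,0,0],"slide":[0,0,6],"jaw":0.8}]'
python3 -m creep '[{"rotation":[0,0,0],"slide":[0,0,0],"jaw":0.6},{"rotation":[0,0,0],"slide":[0,0,0],"jaw":0.4},{"rotation":[0,0,0],"slide":[0,0,0],"jaw":0.1},{"rotation":[0,0,0],"slide":[0,0,0],"jaw":0.1},{"rotation":[0,0,0],"slide":[0,0,0],"jaw":0.1}]' 40
python3 -m creep '[{"rotation":[0,0,0],"slide":[0,0,0],"jaw":0.1},{"rotation":[0,0,0],"slide":[0,0,0],"jaw":0.1},{"rotation":[0,0,0],"slide":[0,0,0],"jaw":0.1}]' 40
```

```text
time_s: 21.25
tool_pos: [454.0, -330.0, 191.0]
tcp_rot: [-0.0, 0.984, 0.18, -0.0]
ft_force: [0.2, -0.1, -0.9]
finger_gap: 0.883
grasp_force: 0.0
time_s: 21.67
tool_pos: [454.4, -330.5, 192.2]
tcp_rot: [0.0, 0.984, 0.18, 0.001]
ft_force: [0.0, 0.4, 6.4]
finger_gap: 0.237
grasp_force: 38.8
time_s: 21.92
tool_pos: [454.4, -330.5, 192.2]
tcp_rot: [0.0, 0.984, 0.18, 0.001]
ft_force: [-0.9, 0.8, 6.3]
finger_gap: 0.235
grasp_force: 38.8
```

```bash

python3 -m creep '[{"rotation":[0,0,0],"slide":[0,0,-3],"jaw":0.1},{"rotation":[0,0,0],"slide":[0,0,-7],"jaw":0.1},{"rotation":[0,0,0],"slide":[0,0,-11],"jaw":0.1},{"rotation":[0,0,0],"slide":[0,0,-14],"jaw":0.1},{"rotation":[0,0,0],"slide":[0,0,-17],"jaw":0.1}]'
python3 -m creep '[{"rotation":[0,0,0],"slide":[0,0,0],"jaw":0.1},{"rotation":[0,0,0],"slide":[0,0,0],"jaw":0.1},{"rotation":[0,0,0],"slide":[0,0,0],"jaw":0.1},{"rotation":[0,0,0],"slide":[0,0,0],"jaw":0.1}]'
python3 - <<'E'
from h import *
i=env.capture("wrist")["img"];j=env.capture("side")["img"]
cv2.imwrite("pics/lid.png",np.hstack([cv2.resize(i[180:400,130:430],(450,330)),cv2.resize(j[110:280,270:440],(330,330))]))
go(456.8,-25.2,340)
E
```

```text
time_s: 22.33
tool_pos: [453.8, -330.2, 363.8]
tcp_rot: [0.0, 0.984, 0.18, 0.0]
ft_force: [1.0, -0.6, -0.2]
finger_gap: 0.235
grasp_force: 39.6
time_s: 22.67
tool_pos: [453.7, -330.0, 360.1]
tcp_rot: [-0.001, 0.984, 0.18, -0.001]
ft_force: [0.4, -0.2, -0.9]
finger_gap: 0.236
grasp_force: 39.6
at [ 453.8 -330.1  360. ] slide cm [ 11.07 -28.41   2.04] len 30.6 rows 7.3 tilt/yaw [-0.002  0.001 -1.   ] 20.7
```

View pics/lid.png

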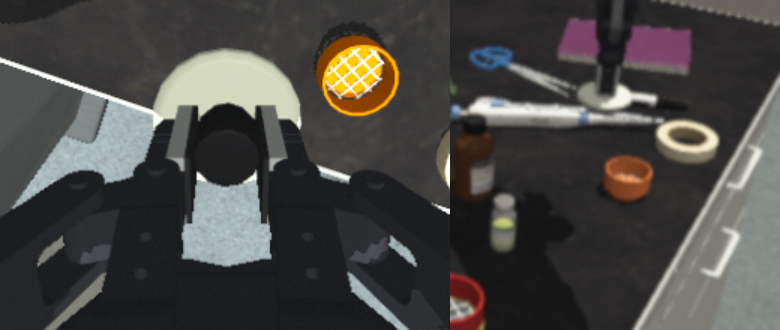

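The lid hangs level and centred in the grip, with the bottle and vial_a untouched. Carry it to the tower.

```bash

python3 -m creep '[{"rotation":[0,0,0],"slide":[1.4,-3.6,0],"jaw":0.1},{"rotation":[0,0,0],"slide":[2.8,-7.2,0],"jaw":0.1},{"rotation":[0,0,0],"slide":[4.2,-10.8,0],"jaw":0.1},{"rotation":[0,0,0],"slide":[5.6,-14.4,0],"jaw":0.1},{"rotation":[0,0,0],"slide":[7,-18,0],"jaw":0.1}]'
python3 -m creep '[{"rotation":[0,0,0],"slide":[1.2,-3.2,0],"jaw":0.1},{"rotation":[0,0,0],"slide":[2.4,-6.2,0],"jaw":0.1},{"rotation":[0,0,0],"slide":[3.4,-8.6,0],"jaw":0.1},{"rotation":[0,0,0],"slide":[4,-10.4,0],"jaw":0.1},{"rotation":[0,0,0],"slide":[4,-10.4,0],"jaw":0.1}]'
python3 -m creep '[{"rotation":[0,0,0],"slide":[0,0,0],"jaw":0.1},{"rotation":[0,0,0],"slide":[0,0,0.4],"jaw":0.1},{"rotation":[0,0,0],"slide":[0,0,0.8],"jaw":0.1},{"rotation":[0,0,0],"slide":[0,0,1],"jaw":0.1},{"rotation":[0,0,0],"slide":[0,0,1],"jaw":0.1}]'
python3 -m creep '[{"rotation":[0,0,0],"slide":[0,0,0],"jaw":0.1},{"rotation":[0,0,0],"slide":[0,0,0],"jaw":0.1},{"rotation":[0,0,0],"slide":[0,0,0],"jaw":0.1},{"rotation":[0,0,0],"slide":[0,0,0],"jaw":0.1}]'
python3 -c "from h import *;go(456.3,-25,320)"
```

```text
time_s: 23.18
tool_pos: [455.4, -135.5, 360.6]
tcp_rot: [-0.0, 0.984, 0.18, -0.001]
ft_force: [1.2, -0.0, -0.5]
finger_gap: 0.237
grasp_force: 39.7
time_s: 23.6
tool_pos: [456.4, -21.6, 360.7]
tcp_rot: [-0.001, 0.983, 0.183, -0.001]
ft_force: [0.8, 0.1, -0.2]
finger_gap: 0.239
grasp_force: 39.7
time_s: 24.02
tool_pos: [456.3, -26.6, 350.6]
tcp_rot: [-0.0, 0.984, 0.179, -0.001]
ft_force: [-0.2, -0.3, -0.2]
finger_gap: 0.236
grasp_force: 39.7
time_s: 24.35
tool_pos: [456.5, -25.9, 351.5]
tcp_rot: [0.0, 0.984, 0.18, 0.0]
ft_force: [0.2, 0.1, -1.4]
finger_gap: 0.236
grasp_force: 39.7
at [456.5 -25.9 351.5] slide cm [ 0.01 -0.09  3.15] len 3.1 rows 0.8 tilt/yaw [ 0.  0. -1.] 20.7
```

```bash

python3 -m creep '[{"rotation":[0,0,0],"slide":[0,-0.1,1],"jaw":0.1},{"rotation":[0,0,0],"slide":[0,-0.1,1.8],"jaw":0.1},{"rotation":[0,0,0],"slide":[0,-0.1,2.3],"jaw":0.1},{"rotation":[0,0,0],"slide":[0,-0.1,2.6],"jaw":0.1},{"rotation":[0,0,0],"slide":[0,-0.1,2.8],"jaw":0.1}]'
python3 -m creep '[{"rotation":[0,0,0],"slide":[0,0,0],"jaw":0.1},{"rotation":[0,0,0],"slide":[0,0,0.1],"jaw":0.1},{"rotation":[0,0,0],"slide":[0,0,0.2],"jaw":0.1},{"rotation":[0,0,0],"slide":[0,0,0.2],"jaw":0.1}]'
python3 -c "from h import *;go(456.3,-25,320)"
```

```text
time_s: 24.77
tool_pos: [456.1, -24.8, 322.9]
tcp_rot: [-0.0, 0.984, 0.18, -0.0]
ft_force: [-0.3, 0.3, -1.0]
finger_gap: 0.24
grasp_force: 39.7
time_s: 25.1
tool_pos: [456.2, -24.8, 321.4]
tcp_rot: [0.0, 0.984, 0.18, 0.0]
ft_force: [-0.1, 0.1, -0.5]
finger_gap: 0.235
grasp_force: 39.7
at [456.2 -24.8 321.4] slide cm [0.01 0.02 0.14] len 0.1 rows 0.0 tilt/yaw [ 0.  0. -1.] 20.7
```

```bash

python3 -m creep '[{"rotation":[0,0,0],"slide":[0,0,0.1],"jaw":0.1},{"rotation":[0,0,0],"slide":[0,0,0.2],"jaw":0.1},{"rotation":[0,0,0],"slide":[0,0,0.2],"jaw":0.1}]'
python3 -c "from h import *;go(456.3,-25,320)"
```

```text
time_s: 25.35
tool_pos: [456.3, -24.8, 320.0]
tcp_rot: [0.0, 0.984, 0.18, 0.001]
ft_force: [-1.6, -0.9, 7.9]
finger_gap: 0.236
grasp_force: 40.6
at [456.3 -24.8 320. ] slide cm [-0.01  0.02 -0.  ] len 0.0 rows 0.0 tilt/yaw [ 0.001  0.    -1.   ] 20.7
```

Home at the expected height, 320.0. Release, retreat and check.

```bash

python3 -m creep '[{"rotation":[0,0,0],"slide":[0,0,0],"jaw":0.3},{"rotation":[0,0,0],"slide":[0,0,0],"jaw":0.5},{"rotation":[0,0,0],"slide":[0,0,0],"jaw":0.8},{"rotation":[0,0,0],"slide":[0,0,0],"jaw":0.8},{"rotation":[0,0,0],"slide":[0,0,0],"jaw":0.8}]'
python3 -m creep '[{"rotation":[0,0,0],"slide":[0,0,-2],"jaw":0.8},{"rotation":[0,0,0],"slide":[0,0,-5],"jaw":0.8},{"rotation":[0,0,0],"slide":[0,0,-8],"jaw":0.8},{"rotation":[0,0,0],"slide":[0,0,-10],"jaw":0.8},{"rotation":[0,0,0],"slide":[0,0,-10],"jaw":0.8}]'
python3 -m creep '[{"rotation":[0,0,0],"slide":[0,0,0],"jaw":0.8},{"rotation":[0,0,0],"slide":[0,0,0],"jaw":0.8},{"rotation":[0,0,0],"slide":[0,0,0],"jaw":0.8}]'
python3 - <<'E'
from h import *
c=env.capture("side");cv2.imwrite("pics/fin.png",cv2.resize(c["img"][150:350,170:420],None,fx=3,fy=3))
E
```

```text
time_s: 25.77
tool_pos: [456.1, -24.8, 319.3]
tcp_rot: [-0.0, 0.984, 0.18, -0.0]
ft_force: [-1.0, -0.4, -0.3]
finger_gap: 0.802
grasp_force: 0.0
time_s: 26.18
tool_pos: [456.9, -24.9, 423.1]
tcp_rot: [0.0, 0.984, 0.18, 0.003]
ft_force: [0.4, -1.2, 0.2]
finger_gap: 0.8
grasp_force: 0.0
time_s: 26.43
tool_pos: [455.8, -24.8, 418.3]
tcp_rot: [-0.0, 0.984, 0.18, -0.001]
ft_force: [1.2, 0.1, 0.1]
finger_gap: 0.802
grasp_force: 0.0
```

View pics/fin.png

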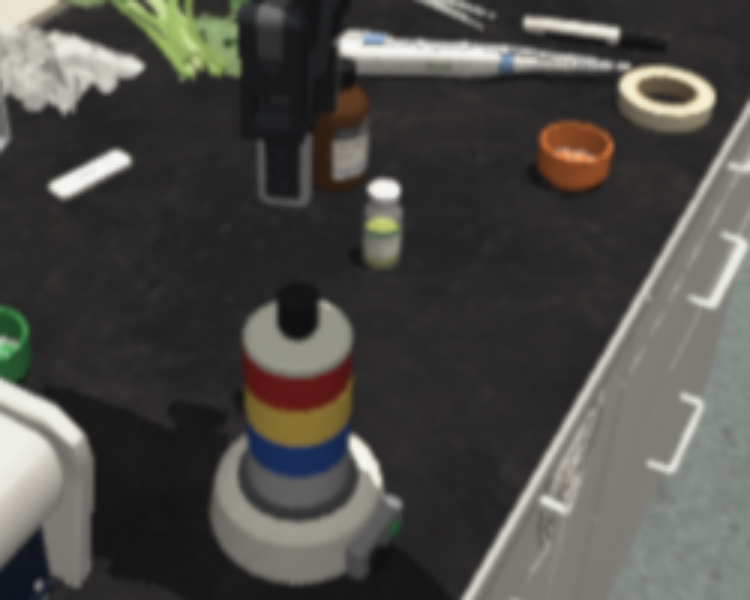

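The tower is complete and level: lid at (298,340), then red, yellow and blue in the pan. The gripper is clear.

```bash
python3 -c "from bench import env;print(env.job_done())"
```

```text
the job is handed in; nothing more can be done
None
```

The sieve tower is built on the shaker (blue, yellow, red, lid from the bottom up), and I handed the job in at about 26 s of the 115 s allowed; the final picture shows every part seated and level with the gripper clear, but the hand-in returned no verdict.

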